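# Set a hinge jig's depth stop to a setting block

### The arm

A 6-joint arm with a two-finger parallel gripper is mounted at the origin on the work surface. World frame = base frame: x ahead of the robot, y to its left, z up, the work surface at z = 0. Lengths are in m, angles in rad, forces in N, time in s.
With the tool pointing down it reaches from about 0.35 to 0.775 m from the base axis. Payload 7.3 kg.
Tool frame: the origin (TCP) lies at the very end of the fingers, on their centre line; the grasp point (between the pads) lies 19 mm behind it (robot.pinch_z is the distance from the TCP to the grasp point, in m); z points along the fingers, y is the line along which they close (so a half turn about z gives the same grasp; the last joint's range is limited). The gripper opens to 92 mm and grips with 3 to 60 N. Pads are 19 mm wide; open, the fingers measure 130 mm over their backs; the gripper's body (75 mm by 190 mm) begins 47 mm behind the grasp point.
Start: joints at [-1.295, 0.342, 1.524, -0, 1.275, -0.146], TCP at [0.215, -0.479, 0.227] pointing down, gripper open.
Joint ranges: [-2.53, 2.53], [-0.77, 2.02], [0.04, 2.7], [-1, 4.14], [0.28, 2.66], [-3.11, 3.11]. Speed limits (rad/s): [2.57, 2.57, 3.14, 3.14, 3.14, 3.14].

### API

Orientations are given as [roll, pitch, yaw] about the fixed x, y, z axes, in that order (R = Rz(yaw) Ry(pitch) Rx(roll)).
In Python, from cell import robot gives the robot as it stands.
- The arm moves only by the tool move_arm, never from a script. Its argument "motion" is a list of rows, each a list of 6 numbers: the shift along the tool's x, y, z in units of 0.1 m (1.0 is 0.1 m), then the turn, a rotation vector about the tool's x, y, z in units of pi rad (1.0 is pi rad). In form: [[dx, dy, dz, rx, ry, rz], ...]. A call has 1 to 12 rows; each row is the pose to reach, as a shift and turn from the pose commanded when the call began, along the tool's axes at that moment, turning the shorter way round; what a row does not reach only later rows make up. A row lasts 1/8 s, in which the tool goes at most 62.5 mm and 10.7 degrees, less where a joint would pass 70% of its speed; a pose out of reach is approached as far as the arm can. A call with a number of a shift or a turn outside -1 to 1 is refused whole. A call with a gripper value outside its range is refused whole. "fingers" is the opening, from -1 (shut) to 1 (fully open), set as the call begins (left out, the last holds). The fingers move at their own pace and stop on an object; "newtons" is the grip in N (left out, the last holds). Time passes only in rows, so rows that repeat a pose let the fingers close. It gives the time, the measured TCP pose, the force, the opening and the grip force at its end, in the units of the state.
- robot.observe(): the state, without advancing time (a new reading comes with each control period).
- robot.read_camera(name): name is "side" or "top"; returns a dict with "image" (480x640x3 uint8, red, green, blue), "range_z" (480x640 float32, m along the optical axis (not along the pixel's ray), 0 where there is no reading), "vfov" (degrees; the focal length in pixels is half the picture's height over the tangent of half this angle, whatever the lens; pixels are square), "cx", "cy" (the principal point, pixels), "extrinsics" (4x4, takes a point from camera to world coordinates). Camera axes: x right, y up, looking along -z (the intrinsics and any distortion apply to the point x, -y, -z); pixel columns grow to the right and rows downward; lengths in m; the calibration is good to about 2 mm. A picture is of the moment at which its call begins.
- robot.hand_in(): hands the job in; it is judged then, once.
The state is a dict: "time": time; "qpos": joint angles; "qvel": joint speeds; "joint_efforts": joint torques, N m; "tool_pos": TCP position; "tool_rot": TCP orientation; "contact_force": force on the tool from outside, world axes, zero at the start; "torque": the same for the moment, N m; "opening": finger opening in m; "grip_force": force on a finger pad.
Only numpy, scipy, OpenCV 4.12 (cv2) and the standard library are available. Lean on these libraries where they do the work, as an engineer would, in place of code of your own. Each camera call takes 0.05 s, during which the arm holds its last target. There are 200 camera calls.

### The job

Take the yellow driver from its stand, fit its blade in the slot of the jig's brass stop screw and turn the screw clockwise until the setting block just drags under the rubber foot: lightly nipped (about 10 N), neither loose nor clamped hard. Then put the driver back upright in its stand. Leave the block where it lies under the foot, turn the screw only with the driver, do not lean hard on it, and do not disturb the other things.

Things in the scene. Friction and masses are not known exactly. Their poses are not given: they have to be found in the camera images.
- driver_grip (a point): Centre of the handle of the yellow driver (110 g), which stands blade down in its stand. The handle is 30 mm (x) by 24 mm (y) by 70 mm tall, flats facing the driver's +-y: grip it across y, 35 mm below to 35 mm above this point is handle. A black 34 x 28 mm collar, 4 mm thick, lies directly under it. z points up along the driver; the blade is 85 mm below this point and is wide along x.
- stand_mouth (a point): Centre of the mouth of the square hole (22 mm wide, 56 mm deep, 3 mm chamfer) in the upper face of the fixed wooden driver stand, a 64 x 64 x 68 mm block. z up. When the driver is home its collar rests on this face, the tip 50 mm below this point, at any yaw that fits.
- screw_slot (a point): Centre of the mouth of the slot in the brass head (32 mm square, 14 mm tall) of the stop screw, level with the top of the head. x runs along the slot: 16.5 mm long, 6 mm wide, 9 mm deep, its edges chamfered 1.5 mm. Turns with the screw (half a turn is the same to a blade) and sinks with it. The head is about 106 mm above the grey cabinet top at the start.
- screw (a joint): Stop screw angle (rad), growing clockwise from above, which lowers the screw 4 mm per rad. Starts within 0.1 of 0, ends at 3.2, stays where left. The screw follows a centred blade after 0.2 to 0.3 rad of play. Turning it free takes 0.08 N m, of which 0.06 stays on the driver when stopped and held; foot pressing on the block adds to this held torque about 0.006 N m per newton of foot force.
- stop: Spindle with the screw head and round black rubber foot (35 mm). Origin on the screw axis, 16 mm below the slot's mouth. Past first touch the foot's force grows about 11.5 N per mm of descent (46 N per rad of screw); over 25 N marks it. Pushed on by hand, it starts 0.6 to 6 mm above the block; no reading tells how much, so the touch, after 0.15 to 1.5 rad of screw turn, must be felt.
- setting_block: Aluminium setting block with a red band, 80 (x) by 40 (y) by 30 mm tall, 260 g, loose, lying in the jig's channel (45 mm wide) under the foot. Origin at the centre of its underside.
- jig: The black plastic hinge jig, fixed: base 190 x 110 x 12 mm on the grey cabinet top (50 mm above the table), an arm over the block reaching 84 mm above the cabinet top, a post at the -x end. Origin under the base on the screw axis, z up; its post faces the robot.
- angle_bracket: Steel angle bracket, 60 x 30 x 60 mm, loose; origin under its lower leg. Leave alone.
- peg0: Silver shelf peg, 16 mm across, 21 mm tall, loose, on the cabinet top. Leave alone.
- peg1: The other silver shelf peg, the same. Leave alone.
- hinge: Steel cabinet hinge lying on its cup, 100 mm long, loose; origin under the cup. Leave alone.
- driver: The yellow driver; origin at the middle of the tip of its steel blade, 85 mm below the grip centre, z up along the driver. The blade is 14 mm wide (x), 3.5 mm thick (y), 14 mm tall, on a 9 mm round shaft; the two ways round (half a turn) are the same. The underside of the collar is 50 mm above the tip.
Not all that is in view belongs to the job. There is more than one size of the driver; the job needs the smallest. What is shaped like the setting_block but turquoise is not meant.

How it is judged:
By the outcome, as a careful person would: the job done as asked, in the order asked, and still so for the second after the job is handed in, with the robot touching nothing.
It also fails if it takes over 61 s, if anything falls off the work surface, if the arm or the gripper's body presses on something with over 40 N, if the wrist force passes 120 N, or if a joint passes its speed limit or range.

## Working session

There is one attempt and no reset: what is moved stays moved. The work goes in short steps, Python scripts to look and compute and a tool call to move; the robot and the scene stay as the last step left them, time stands still between calls to the robot, and variables do not carry over. Pictures are saved under pics/ and viewed, at most 10 in all, crops included, and the job is handed in when it is done.

Besides the shell and the picture viewer there is one more tool, called after "Call:" in YAML: its name, and indented under it one key for each argument. move_arm: Moves the arm, as the interface text tells. Shifts and turns lie within -1 to 1; 1 stands for 0.1 m of shift or pi rad of turn. Its arguments: {"type":"object","properties":{"motion":{"type":"array"},"fingers":{"type":"number"},"newtons":{"type":"number"}},"required":["motion"]}

```bash
ls; mkdir -p pics
cat > h.py <<'E'
import numpy as np, cv2
from cell import robot
def cam(n):
    c=robot.read_camera(n); c['f']=240/np.tan(np.radians(c['vfov']/2)); return c
def pts(c):
    v,u=np.mgrid[0:480,0:640]; z=c['range_z']
    P=np.stack([(u-c['cx'])/c['f']*z,-(v-c['cy'])/c['f']*z,-z,np.ones_like(z)],-1)
    return (P@c['extrinsics'].T)[...,:3]
def ray(c,u,v,h):
    E=c['extrinsics'];d=E[:3,:3]@np.array([(u-c['cx'])/c['f'],-(v-c['cy'])/c['f'],-1]);o=E[:3,3]
    return o+d*(h-o[2])/d[2]
E
python3 - <<'E'
from h import *
o=robot.observe()
print(o)
for n in('top','side'):
    c=cam(n);cv2.imwrite(f'pics/{n}0.png',c['image'][...,::-1]);print(n,{k:v for k,v in c.items() if k not in('image','range_z')})
    np.savez(f'{n}0.npz',**c)
E
```

```text
pics
{'time': 0.0, 'qpos': array([-1.29499136e+00,  3.42710798e-01,  1.52500040e+00,  4.49375490e-06,
        1.27540011e+00, -1.45993504e-01]), 'qvel': array([-1.71423404e-04, -1.03473194e-03,  9.18674492e-04,  1.24047659e-03,
        1.53575943e-04,  5.11848594e-05]), 'joint_efforts': array([ 5.45005321e-06, -4.31244493e+01, -2.44225931e+01,  7.17272842e-02,
        5.58691949e-02, -1.20254103e-04]), 'tool_pos': array([ 0.21485059, -0.47858574,  0.22605695]), 'tool_rot': array([-3.14009078e+00, -2.25177937e-04,  4.21796994e-01]), 'contact_force': array([-0.64750222, -0.27360195,  0.61208984]), 'torque': array([ 0.00217065, -0.02542533, -0.02206752]), 'grip_force': 0.0, 'opening': 0.09147675338286271}
top {'vfov': 55.43963424468869, 'cx': 322.98139382526165, 'cy': 237.90398899008673, 'extrinsics': array([[-5.19675816e-03,  9.83712113e-01, -1.79676018e-01,
         3.43302907e-01],
       [-9.99986495e-01, -5.10028182e-03,  9.98903329e-04,
        -7.43309850e-02],
       [ 6.62349759e-05,  1.79678783e-01,  9.83725333e-01,
         1.18105515e+00],
       [ 0.00000000e+00,  0.00000000e+00,  0.00000000e+00,
         1.00000000e+00]]), 'f': np.float64(456.74872444106217)}
side {'vfov': 53.30978090642461, 'cx': 316.8740146330009, 'cy': 239.3656225288111, 'extrinsics': array([[-0.98271779,  0.10268255, -0.15401961,  0.37076905],
       [-0.18507436, -0.56136665,  0.80660707,  0.65780603],
       [-0.003637  ,  0.8211722 ,  0.5706689 ,  0.62102504],
       [ 0.        ,  0.        ,  0.        ,  1.        ]]), 'f': np.float64(478.1242912529051)}
```

View pics/top0.png

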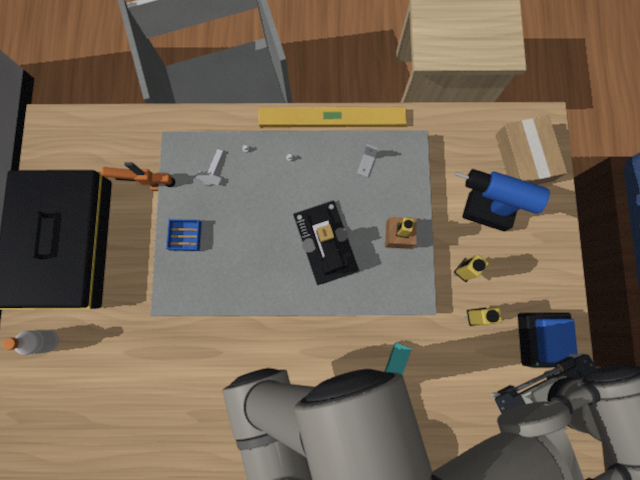

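View pics/side0.png

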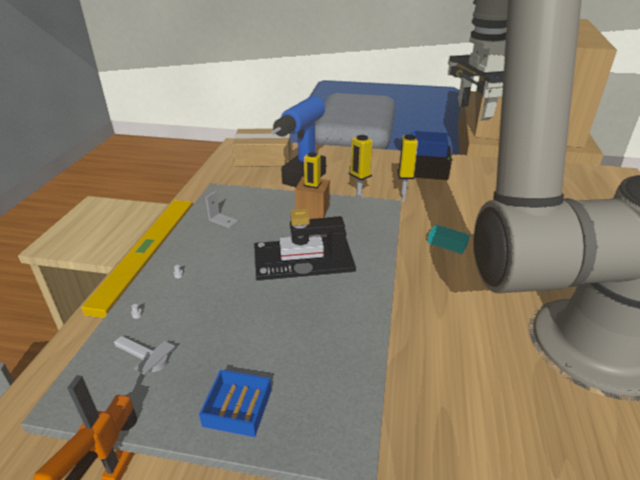

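The top view shows the stand with the small driver near (404,230) and the brass head near (325,232). The two larger drivers are off the cabinet, and in the side view the driver is near (313,170) and the head near (300,217). Next I'll measure positions and zoom in.

Run:
```python
from h import *
for n,(u0,u1,v0,v1) in {'top':(290,430,195,290),'side':(250,360,140,285)}.items():
    c=dict(np.load(f'{n}0.npz'));P=pts(c);im=c['image'];hsv=cv2.cvtColor(im,cv2.COLOR_RGB2HSV)
    sub=np.zeros((480,640),bool);sub[v0:v1,u0:u1]=1
    yel=sub&(hsv[...,0]>14)&(hsv[...,0]<34)&(hsv[...,1]>110)&(hsv[...,2]>90)
    k,l,st,ce=cv2.connectedComponentsWithStats(yel.astype(np.uint8))
    for i in range(1,k):
        if st[i,4]<15: continue
        m=l==i;q=P[m];q=q[c['range_z'][m]>0]
        print(n,'yel',st[i],ce[i].round(1),'z pct',np.percentile(q[:,2],[5,50,95]).round(3),'med',np.median(q,0).round(4))
        zt=np.percentile(q[:,2],95);t=m&(abs(P[...,2]-zt)<.004)
        q=P[t][:,:2].astype(np.float32);print('   top face',len(q),cv2.minAreaRect(q),q.mean(0))
    if n=='top':
        for nm,lo,hi in(('stand',.112,.122),('head',.148,.165),('cab',.048,.052),('hdl',.185,.25),('arm',.128,.14)):
            m=sub&(P[...,2]>lo)&(P[...,2]<hi);q=P[m][:,:2].astype(np.float32)
            print(nm,len(q),cv2.minAreaRect(q),np.median(P[m],0))
    cv2.imwrite(f'pics/{n}c.png',cv2.resize(im[v0:v1,u0:u1,::-1],None,fx=4 if n=='side' else 5,fy=4 if n=='side' else 5,interpolation=cv2.INTER_CUBIC))
```

```text
top yel [396 218  19  19 173] [404.9 227.5] z pct [0.119 0.181 0.192] med [ 0.5456 -0.2591  0.1805]
   top face 48 ((0.5559597015380859, -0.26172295212745667), (0.020801087841391563, 0.028618376702070236), 79.68836212158203) [ 0.55633396 -0.260552  ]
top yel [317 225  17  17 195] [325. 233.] z pct [0.141 0.156 0.16 ] med [ 0.5423 -0.0801  0.156 ]
   top face 106 ((0.5421528220176697, -0.07871001213788986), (0.02920852228999138, 0.0312358308583498), 13.104191780090332) [ 0.54274553 -0.07886089]
stand 461 ((0.5317589044570923, -0.18362203240394592), (0.0808635875582695, 0.2439998835325241), 17.694948196411133) [ 0.54547119 -0.25058677  0.11878566]
head 218 ((0.5505497455596924, -0.16388189792633057), (0.03703473508358002, 0.20804551243782043), 4.377288818359375) [ 0.54403498 -0.0801092   0.15645596]
cab 5442 ((0.541374683380127, -0.16888876259326935), (0.35582634806632996, 0.24050724506378174), 89.7095718383789) [ 0.52605876 -0.19870133  0.05032725]
hdl 141 ((0.5562918186187744, -0.26235175132751465), (0.023695742711424828, 0.03040441870689392), 77.60646057128906) [ 0.55496304 -0.26167
[... 749 characters left out ...]
176] med [ 0.5464 -0.2448  0.1056]
   top face 43 ((0.5528416633605957, -0.25084999203681946), (0.03311486914753914, 0.017989562824368477), 25.521102905273438) [ 0.55197793 -0.25071612]
side yel [340 152   6   8  18] [342.8 155.6] z pct [-0.003 -0.001  0.002] med [ 0.542  -0.6758 -0.0008]
   top face 15 ((0.5425769090652466, -0.6710594892501831), (0.01228291355073452, 0.05652777478098869), 7.912849426269531) [ 0.54267675 -0.6733509 ]
side yel [330 158   9   8  20] [335.1 161.4] z pct [-0.002 -0.     0.002] med [ 5.588e-01 -6.313e-01 -2.000e-04]
   top face 20 ((0.5624871850013733, -0.6290806531906128), (0.023617425933480263, 0.04342520609498024), 18.758657455444336) [ 0.56030697 -0.6291747 ]
```

View pics/topc.png

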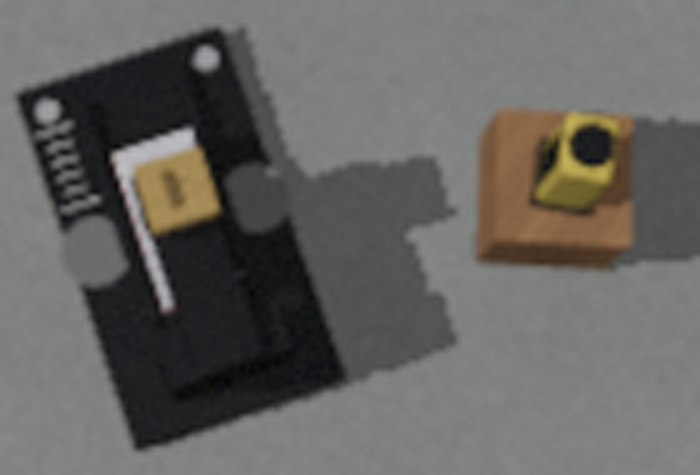

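The top crop shows the stand, and the driver's top face with its dark dot near crop (592,145). It also shows the brass head centred near crop (178,190), with a dark slot running near-vertical through (173,187). Next I'll refine the slot, head and handle using rays from both views.

Run:
```python
from h import *
for n,(u0,u1,v0,v1) in {'top':(312,346,220,248),'side':(286,316,205,232)}.items():
    c=dict(np.load(f'{n}0.npz'));im=c['image'];hsv=cv2.cvtColor(im,cv2.COLOR_RGB2HSV).astype(int);P=pts(c)
    br=np.zeros((480,640),np.uint8)
    br[v0:v1,u0:u1]=((hsv[...,1]>100)&(hsv[...,0]>12)&(hsv[...,0]<32)&(hsv[...,2]>60))[v0:v1,u0:u1]
    ct=max(cv2.findContours(br,0,1)[0],key=cv2.contourArea)
    W=np.array([ray(c,*p[0],.156)[:2] for p in cv2.convexHull(ct)],np.float32);print(n,'head on plane',cv2.minAreaRect(W))
    fill=np.zeros_like(br);cv2.drawContours(fill,[ct],-1,1,-1);fill=cv2.erode(fill,np.ones((5,5)))
    V=hsv[...,2]; med=np.median(V[fill>0]); w=np.clip(med-20-V,0,None)*fill*(abs(P[...,2]-.153)<.02)
    vs,us=np.nonzero(w); ww=w[vs,us]; Q=np.array([ray(c,u,v,.156)[:2] for u,v in zip(us,vs)])
    m=(Q*ww[:,None]).sum(0)/ww.sum();C=np.cov(Q.T,aweights=ww);e,U=np.linalg.eigh(C)
    print(n,'slot',m,len(ww),np.degrees(np.arctan2(U[1,1],U[0,1])),np.sqrt(e)*1000)
    print(V[v0:v1,u0:u1] if n=='side' else '')
c=dict(np.load('top0.npz'));im=c['image'];hsv=cv2.cvtColor(im,cv2.COLOR_RGB2HSV)
# handle: dark dot centre and stand top
V=hsv[...,2];
d=np.zeros((480,640),bool);d[218:230,403:414]=V[218:230,403:414]<70
v,u=np.nonzero(d);print('dot',u.mean(),v.mean(),len(u),ray(c,u.mean(),v.mean(),.188))
s=np.zeros((480,640),np.uint8);s[210:252,380:422]=((hsv[...,0]<14)&(hsv[...,1]>70))[210:252,380:422]
P=pts(c);t=(s>0)&(abs(P[...,2]-.118)<.006);q=P[t][:,:2].astype(np.float32);print('stand',cv2.minAreaRect(q))
big=[cv2.resize(dict(np.load('side0.npz'))['image'][140:250,270:340,::-1],None,fx=5,fy=5,interpolation=cv2.INTER_CUBIC)]
cv2.imwrite('pics/sidec2.png',big[0])
```

```text
top head on plane ((0.5415908098220825, -0.08013919740915298), (0.03159766271710396, 0.034860119223594666), 18.400184631347656)
top slot [ 0.54343162 -0.07836903] 23 -162.05905365077862 [1.66363989 4.55756281]

side head on plane ((0.5365211367607117, -0.07326050847768784), (0.044886548072099686, 0.0696115642786026), 10.849942207336426)Traceback (most recent call last):
  File "<stdin>", line 11, in <module>
    avg, w_sum = average(X, axis=1, weights=w, returned=True)
                 ~~~~~~~^^^^^^^^^^^^^^^^^^^^^^^^^^^^^^^^^^^^^
    raise ZeroDivisionError(
        "Weights sum to zero, can't be normalized")
ZeroDivisionError: Weights sum to zero, can't be normalized
```

Run:
```python
from h import *
c=dict(np.load('top0.npz'));im=c['image'];hsv=cv2.cvtColor(im,cv2.COLOR_RGB2HSV)
V=hsv[...,2];P=pts(c)
d=np.zeros((480,640),bool);d[218:230,403:414]=V[218:230,403:414]<70
v,u=np.nonzero(d);print('dot',u.mean(),v.mean(),len(u),ray(c,u.mean(),v.mean(),.188))
s=np.zeros((480,640),np.uint8);s[210:252,380:422]=((hsv[...,0]<16)&(hsv[...,1]>70))[210:252,380:422]
t=(s>0)&(abs(P[...,2]-.118)<.006);q=P[t][:,:2].astype(np.float32);print('stand',cv2.minAreaRect(q))
cs=dict(np.load('side0.npz'))
for p in((.5434,-.0784,.156),(.556,-.2617,.188)):
    E=np.linalg.inv(cs['extrinsics'])@[*p,1];print('side proj',cs['cx']-cs['f']*E[0]/E[2],cs['cy']+cs['f']*E[1]/E[2])
cv2.imwrite('pics/sidec2.png',cv2.resize(cs['image'][145:245,275:345,::-1],None,fx=6,fy=6,interpolation=cv2.INTER_CUBIC)[:600])
```

```text
dot 408.11538461538464 223.57692307692307 52 [ 0.55607614 -0.26475076  0.188     ]
stand ((0.5554057359695435, -0.26247265934944153), (0.06436128914356232, 0.06380672007799149), 86.07579803466797)
side proj 299.76150060583086 212.84021706489648
side proj 312.04360268402877 154.95114632111682
```

View pics/sidec2.png

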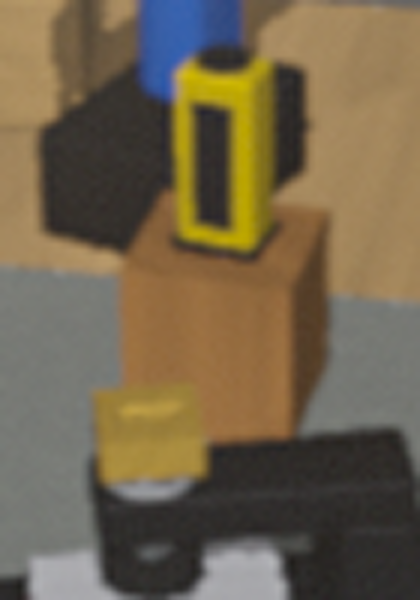

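In the side view, the slot's bright mark near crop (153,409) is about 1 px from where the top-view estimate projects. The driver stands upright in its stand. Time to move above it.

```bash
cat >> h.py <<'E'
from scipy.spatial.transform import Rotation as R
def to(x,y,z,yaw):
    o=robot.observe();T=R.from_euler('xyz',o['tool_rot'])
    d=T.inv().apply(np.array([x,y,z])-o['tool_pos'])*10
    w=(T.inv()*R.from_euler('xyz',[np.pi,0,np.radians(yaw)])).as_rotvec()/np.pi
    print('row',np.r_[d,w].round(4).tolist())
def st():
    o=robot.observe();print('t',round(o['time'],2),o['tool_pos'].round(4),np.degrees(o['tool_rot']).round(2),'F',o['contact_force'].round(2),'M',o['torque'].round(3),'op',round(o['opening'],4),'g',round(o['grip_force'],1),'q6',o['qpos'][5].round(3))
E
python3 -c "
from h import *
to(.5555,-.262,.25,168)"
```

```text
row [3.9949, -0.582, -0.2373, -0.0001, -0.0006, -0.7991]
```

Call:
move_arm:
  motion:
    - [0.5,-0.07,-0.24,0,0,0]
    - [1,-0.145,-0.24,0,0,0]
    - [1,-0.145,-0.24,0,0,0]
  fingers: 1
  newtons: 40

```text
time: 0.48
tool_pos: [0.3024, -0.4229, 0.2507]
tool_rot: [-3.141, -0.001, 0.426]
contact_force: [-0.4, -0.2, -0.7]
opening: 0.0921
grip_force: 0.0
```

Call:
move_arm:
  motion:
    - [0.5,-0.07,0,0,0,0]
    - [1,-0.145,0,0,0,0]

```text
time: 0.72
tool_pos: [0.3856, -0.3707, 0.2503]
tool_rot: [-3.141, 0.001, 0.42]
contact_force: [0.1, -0.9, -0.3]
opening: 0.0919
grip_force: 0.0
```

Call:
move_arm:
  motion:
    - [0.5,-0.07,0,0,0,0]
    - [1,-0.145,0,0,0,0]

```text
time: 0.98
tool_pos: [0.4714, -0.3163, 0.2502]
tool_rot: [-3.141, 0.001, 0.421]
contact_force: [0.9, -1.3, 0.0]
opening: 0.0916
grip_force: 0.0
```

Call:
move_arm:
  motion:
    - [0.5,-0.07,0,0,0,-0.05]
    - [0.99,-0.145,0,0,0,-0.8]
    - [0.99,-0.145,0,0,0,-0.8]
    - [0.99,-0.145,0,0,0,-0.8]
    - [0.99,-0.145,0,0,0,-0.8]
    - [0.99,-0.145,0,0,0,-0.8]
    - [0.99,-0.145,0,0,0,-0.8]
    - [0.99,-0.145,0,0,0,-0.8]
    - [0.99,-0.145,0,0,0,-0.8]
    - [0.99,-0.145,0,0,0,-0.8]
    - [0.99,-0.145,0,0,0,-0.8]
    - [0.99,-0.145,0,0,0,-0.8]

```text
time: 2.48
tool_pos: [0.5546, -0.2636, 0.25]
tool_rot: [-3.141, -0.001, 2.647]
contact_force: [-0.1, 0.8, -0.6]
opening: 0.0921
grip_force: 0.0
```

```bash
python3 -c "
from h import *
st();to(.5555,-.262,.25,168);to(.5555,-.262,.134,168)"
```

```text
t 2.48 [ 0.5546 -0.2636  0.25  ] [-1.7998e+02 -7.0000e-02  1.5165e+02] F [-0.14  0.85 -0.55] M [ 0.054 -0.123  0.039] op 0.0921 g 0.0 q6 -1.644
row [-0.0004, 0.0188, 0.0004, -0.0001, -0.0004, -0.0908]
row [-0.0018, 0.0193, 1.1604, -0.0001, -0.0004, -0.0908]
```

Call:
move_arm:
  motion:
    - [0,0.019,0,0,0,-0.055]
    - [0,0.019,0,0,0,-0.091]
    - [0,0.019,0.4,0,0,-0.091]
    - [0,0.019,0.8,0,0,-0.091]
    - [0,0.019,0.8,0,0,-0.091]

```text
time: 3.1
tool_pos: [0.5539, -0.2608, 0.1673]
tool_rot: [3.139, -0.008, 2.927]
contact_force: [-0.6, 0.4, 1.4]
opening: 0.0918
grip_force: 0.0
```

```bash
python3 -c "
from h import *
st();to(.5555,-.262,.134,168)
c=cam('top');s=cam('side')
a=cv2.resize(c['image'][195:260,370:440,::-1],None,fx=6,fy=6,interpolation=2);b=cv2.resize(s['image'][110:210,270:350,::-1],(330,390),interpolation=2)
import numpy as np
cv2.imwrite('pics/g1.png',np.hstack([a[:390],b]))"
```

```text
t 3.1 [ 0.5539 -0.2608  0.1673] [179.86  -0.43 167.68] F [-0.56  0.4   1.44] M [ 0.122 -0.11   0.046] op 0.0918 g 0.0 q6 -1.921
row [-0.0207, -0.0091, 0.3324, 0.0008, -0.0024, -0.0018]
```

View pics/g1.png

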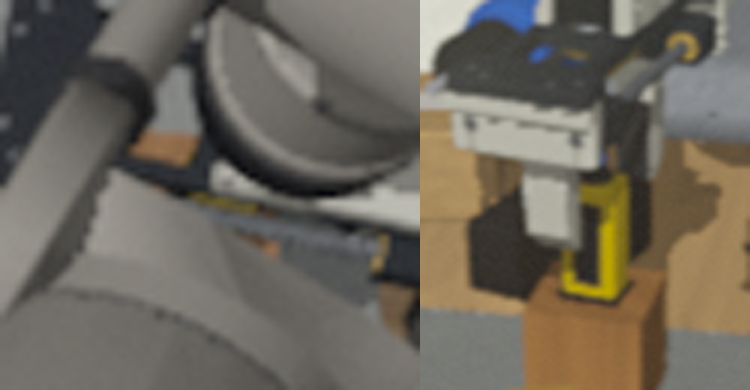

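The side view shows the open fingers on either side of the upright handle, as expected. Next: descend and close.

Call:
move_arm:
  motion:
    - [-0.02,-0.009,0.2,0,0,-0.002]
    - [-0.02,-0.009,0.335,0,0,-0.002]
    - [-0.02,-0.009,0.335,0,0,-0.002]

```text
time: 3.58
tool_pos: [0.5577, -0.2624, 0.1372]
tool_rot: [3.141, -0.001, 2.933]
contact_force: [0.6, -0.6, 0.1]
opening: 0.0916
grip_force: 0.0
```

Call:
move_arm:
  motion:
    - [0,0,0,0,0,0]
    - [0,0,0,0,0,0]
    - [0,0,0,0,0,0]
    - [0,0,0,0,0,0]
    - [0,0,0,0,0,0]
    - [0,0,0,0,0,0]
  fingers: -1
  newtons: 40

```text
time: 4.32
tool_pos: [0.5579, -0.2624, 0.1372]
tool_rot: [-3.141, -0.0, 2.934]
contact_force: [0.5, -0.5, -0.4]
opening: 0.0363
grip_force: 0.0
```

```bash
python3 -c "
from h import *
st()"
```

```text
t 4.33 [ 0.5579 -0.2624  0.1372] [-179.99   -0.    168.08] F [ 0.46 -0.49 -0.43] M [ 0.148 -0.122 -0.012] op 0.0363 g 0.0 q6 -1.927
```

Call:
move_arm:
  motion:
    - [0,0,0,0,0,0]
    - [0,0,0,0,0,0]
    - [0,0,0,0,0,0]
    - [0,0,0,0,0,0]

```text
time: 4.82
tool_pos: [0.5579, -0.2624, 0.1372]
tool_rot: [-3.141, 0.0, 2.934]
contact_force: [0.1, -0.4, -0.0]
opening: 0.0234
grip_force: 40.0
```

```bash
python3 -c "
from h import *
st()"
```

```text
t 4.83 [ 0.5579 -0.2624  0.1372] [-179.99    0.    168.08] F [ 0.14 -0.39 -0.04] M [ 0.05  -0.157  0.025] op 0.0234 g 40.0 q6 -1.927
```

Call:
move_arm:
  motion:
    - [0,0,-0.2,0,0,0]
    - [0,0,-0.5,0,0,0]
    - [0,0,-0.9,0,0,0]
    - [0,0,-0.9,0,0,0]

```text
time: 5.32
tool_pos: [0.5593, -0.2631, 0.2307]
tool_rot: [-3.139, 0.006, 2.934]
contact_force: [0.2, -0.3, -1.7]
opening: 0.0237
grip_force: 40.0
```

```bash
python3 -c "
from h import *
st();to(.5434,-.0784,.255,198)"
```

```text
t 5.33 [ 0.5593 -0.2631  0.2307] [-179.86    0.37  168.08] F [ 0.21 -0.33 -1.66] M [ 0.07  -0.159 -0.06 ] op 0.0237 g 40.0 q6 -1.927
row [0.5352, 1.7743, -0.2505, -0.0013, 0.0018, -0.1662]
```

Call:
move_arm:
  motion:
    - [0,0,-0.25,0,0,0]
    - [0.13,0.4,-0.25,0,0,0]
    - [0.27,0.9,-0.25,0,0,0]
    - [0.27,0.9,-0.25,0,0,0]

```text
time: 5.82
tool_pos: [0.5494, -0.1654, 0.2514]
tool_rot: [3.14, -0.002, 2.937]
contact_force: [0.2, -0.3, -1.3]
opening: 0.0237
grip_force: 40.0
```

Call:
move_arm:
  motion:
    - [0.13,0.4,0,0,0,-0.05]
    - [0.265,0.87,0,0,0,-0.1]
    - [0.265,0.87,0,0,0,-0.166]
    - [0.265,0.87,0,0,0,-0.166]
    - [0.265,0.87,0,0,0,-0.166]

```text
time: 6.45
tool_pos: [0.5421, -0.079, 0.2516]
tool_rot: [3.141, -0.001, -2.832]
contact_force: [0.5, 0.5, -0.9]
opening: 0.0236
grip_force: 40.0
```

```bash
python3 -c "
from h import *
st();to(.5434,-.0784,.25,198)"
```

```text
t 6.45 [ 0.5421 -0.079   0.2516] [ 1.7999e+02 -5.0000e-02 -1.6228e+02] F [ 0.48  0.53 -0.94] M [ 0.153 -0.119 -0.006] op 0.0236 g 40.0 q6 -2.164
row [-0.0143, 0.0017, 0.0161, 0.0001, -0.0003, -0.0016]
```

```bash
python3 -c "
from h import *
st()
c=cam('top');s=cam('side');np.savez('s1.npz',**s);np.savez('t1.npz',**c)
o=robot.observe()['tool_pos']
for n,k in(('top',c),('side',s)):
  for p in((*o[:2],.1824),(*o[:2],.2516),(.5434,-.0784,.156)):
    E=np.linalg.inv(k['extrinsics'])@[*p,1];print(n,k['cx']-k['f']*E[0]/E[2],k['cy']+k['f']*E[1]/E[2])
a=cv2.resize(c['image'][190:260,290:360,::-1],(400,400),interpolation=2);b=cv2.resize(s['image'][150:225,265:340,::-1],(400,400),interpolation=2)
cv2.imwrite('pics/g2.png',np.hstack([a,b]))"
```

```text
t 6.45 [ 0.5421 -0.079   0.2516] [ 1.7999e+02 -5.0000e-02 -1.6228e+02] F [ 0.48  0.53 -0.94] M [ 0.153 -0.119 -0.006] op 0.0236 g 40.0 q6 -2.164
top 324.5612990446693 230.65602201526193
top 324.6767068055488 224.15901811360754
top 324.2765106178312 232.35911767526582
side 300.16914360009036 200.39070574094066
side 299.23104391453694 165.8637517137567
side 299.76150060583086 212.84021706489648
```

View pics/g2.png

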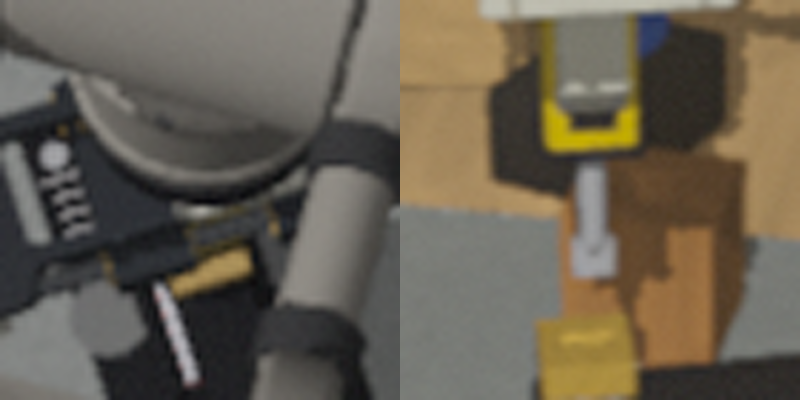

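In the side half, the blade tip is near crop (594,275) and the head and slot centre near (587,338). The blade therefore sits about 1–2 px to the right of the slot. Next I'll measure this at sub-pixel level.

```bash
python3 -c "
from h import *
c=dict(np.load('s1.npz'));im=c['image'].astype(int)
np.set_printoptions(linewidth=200)
print('cols 294..308')
for v in range(178,204,2): print(v,im[v,290:312,2]-im[v,290:312,0]//2, )
for v in range(208,226): print(v,im[v,286:314,0])
print(c['range_z'][[186,196,200,211,216]][:,296:306].round(3))
"
```

```text
cols 294..308
178 [ 18  21   7 -10 -14 -14 -11  -8  -7  -3   1   6   7   3  10  16  11  13  13  18  13   7]
180 [18 18 20 17 19 17 18 21 31 39 41 43 40 22  6 -3  1  1  4  1 -1 -3]
182 [15 19 19 16 18 16 19 24 51 71 78 77 67 42  7 -3  0 -1 -1 -4 -1 -3]
184 [17 19 17 17 19 18 15 23 58 76 80 77 70 42  9 -3 -1  1  0 -4 -1 -6]
186 [ 9  8  7  9 11 11 -2 18 57 76 81 78 71 45 11  0  1  2 -2 -1 -4 -3]
188 [12 16 13 13 12  4 -9  7 54 75 79 79 70 46 11 -2 -2  1 -1 -1  0  2]
190 [ 34  29  30  27  16  -3 -12  -3  41  71  80  78  72  48  12  -2  -1   1   2   0   0  -1]
192 [ 60  59  61  59  39   8 -13  -4  39  69  79  80  70  46  10  -7  -3  -3  -3  -4  -3  -1]
194 [57 58 59 57 36  7  5 36 62 73 79 79 73 63 52 26  3 -4 -4 -4 -1  0]
196 [58 59 59 55 36  2 10 58 79 79 74 68 69 73 69 43  7 -4 -3 -2 -4 -4]
198 [57 58 59 57 43  8 10 60 81 82 79 77 79 81 72 41  7 -4 -3 -4 -2 -2]
200 [57 58 59 60 45 10  5 53 80 84 83 81 79 77 68 39  7 -5 -2 -4 -5 -2]
202 [59 59 59 58 45 14 -8  2 13 18 16 17 19 18 13  2 -3 -3 -4 -4 -9 -7]
208 [122 122 121 119 122 121 120 122 125 143 157 158 156 154 152 151 153 150 152 152
[... 1655 characters left out ...]
0 169 154 109  59  43  48  50]
223 [123 121 118  97  71 111 156 170 173 171 170 169 169 171 172 173 170 166 167 164 163 161 144 102  58  42  48  45]
224 [122 124 121  97  70 101 146 165 167 163 159 157 162 164 165 159 152 147 150 146 134 127 106  78  50  46  49  46]
225 [121 122 120  98  65  74 115 136 141 138 135 134 144 143 134 127 123 123 135 133 112  78  58  51  45  46  48  46]
[[1.052 1.054 0.85  0.847 0.848 0.846 0.849 1.051 1.051 1.053]
 [1.048 0.86  0.859 0.86  0.857 0.856 0.862 0.86  0.862 1.04 ]
 [1.05  0.864 0.866 0.866 0.864 0.866 0.865 0.864 0.869 1.047]
 [0.894 0.888 0.89  0.894 0.892 0.892 0.892 0.892 0.891 0.89 ]
 [0.875 0.878 0.878 0.878 0.877 0.875 0.875 0.877 0.878 0.878]]
```

Call:
move_arm:
  motion:
    - [-0.029,0.002,0,0,0,0]
    - [-0.029,0.002,0.1,0,0,0]
    - [-0.029,0.002,0.2,0,0,0]
    - [-0.029,0.002,0.24,0,0,0]
    - [-0.029,0.002,0.24,0,0,0]
    - [-0.029,0.002,0.24,0,0,0]

```text
time: 7.3
tool_pos: [0.545, -0.0771, 0.2285]
tool_rot: [-3.141, 0.0, -2.828]
contact_force: [1.4, 0.0, -0.7]
opening: 0.0239
grip_force: 40.0
```

```bash
python3 -c "
from h import *
st();s=cam('side');np.savez('s2.npz',**s);im=s['image'].astype(int);st()
np.set_printoptions(linewidth=200)
for v in range(202,222): print(v,im[v,286:314,0])
o=robot.observe()['tool_pos']
E=np.linalg.inv(s['extrinsics'])@[*o[:2],o[2]-.0692,1];print(s['cx']-s['f']*E[0]/E[2],s['cy']+s['f']*E[1]/E[2])
cv2.imwrite('pics/g3.png',cv2.resize(s['image'][170:230,270:335,::-1],None,fx=8,fy=8,interpolation=2))"
```

```text
t 7.3 [ 0.545  -0.0771  0.2285] [-1.7998e+02  2.0000e-02 -1.6204e+02] F [ 1.35  0.   -0.69] M [ 0.121 -0.132 -0.02 ] op 0.0239 g 40.0 q6 -2.164
t 7.35 [ 0.545  -0.0771  0.2286] [-1.7997e+02  3.0000e-02 -1.6204e+02] F [-0.14  0.12 -1.01] M [ 0.146 -0.159  0.065] op 0.0236 g 40.0 q6 -2.164
202 [120 120 120 121 122 122 122 121 130 143 134 135 151 156 146 123  98  93  92  95  98  99  99 100  99  96  98  96]
203 [122 120 121 121 121 122 120 122 130 146 143 142 151 156 147 123 101  93  96  97  96  98 101  98  99  97  97 111]
204 [120 122 121 122 119 120 121 121 128 144 145 143 150 155 148 125 108  97  95  97  97  99  99 101  96  95 106 132]
205 [123 120 121 120 120 120 119 120 126 143 143 141 150 155 149 131 121 112  97  95  99 100 101  99  98  96 105 130]
206 [123 123 122 120 119 121 121 120 125 142 148 147 149 155 150 139 139 126 102  95  97  98 100 100 100  96  98 112]
207 [122 123 121 119 120 121 120 120 123 145 157 153 153 155 149 147 147 131 106  95  99  99  97  97  99  96  97 105]
208 [121 120 122 119 119 122 121 120 127 145 156 157 157 156 156 155 153 136 118 119 117 109 100 101  9
[... 886 characters left out ...]
155 158 157 155 154 154 153 154 156 156 155 157 156 157 159 157 156 157]
217 [119 122 121 118 117 138 153 155 155 153 156 156 158 157 156 156 155 156 159 159 159 159 157 156 152 151 152 151]
218 [120 120 122 119 118 136 153 158 160 161 161 162 164 165 163 161 162 166 169 168 169 168 157 140 127 125 124 115]
219 [121 121 119 121 120 140 161 168 168 167 168 169 170 169 167 168 168 170 170 171 170 169 154 113  77  67  65  62]
220 [121 122 124 116 110 134 164 171 170 170 170 171 171 168 169 169 172 171 171 170 171 167 152 106  56  40  40  43]
221 [123 121 123 105  89 122 158 169 171 172 170 171 168 167 168 170 172 172 171 169 169 168 153 108  57  40  44  43]
298.70470597529896 211.57812670842856
```

View pics/g3.png

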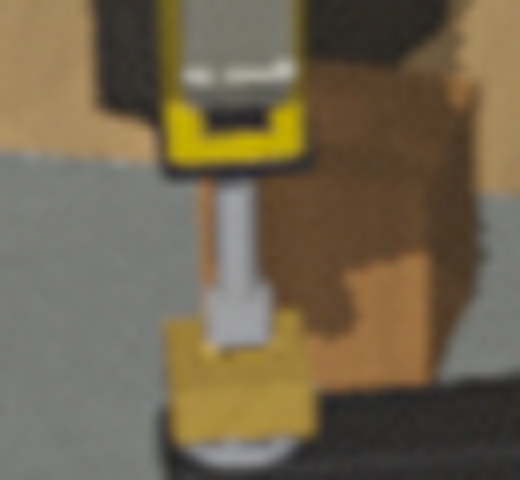

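The side crop shows the blade tip at (240,345), just above the slot and about centred on it. I'll nudge it and go down in small steps.

Call:
move_arm:
  motion:
    - [0.002,-0.005,0,0,0,0]
    - [0.002,-0.005,0.03,0,0,0]
    - [0.002,-0.005,0.05,0,0,0]
    - [0.002,-0.005,0.05,0,0,0]

```text
time: 7.85
tool_pos: [0.5447, -0.0775, 0.2229]
tool_rot: [3.141, -0.0, -2.828]
contact_force: [-0.8, 0.4, -1.2]
opening: 0.0237
grip_force: 40.0
```

```bash
python3 -c "
from h import *
st()
for i in range(3): robot.read_camera('side');st()"
```

```text
t 7.85 [ 0.5447 -0.0775  0.2229] [ 1.7999e+02 -3.0000e-02 -1.6204e+02] F [-0.77  0.42 -1.23] M [ 0.133 -0.135  0.022] op 0.0237 g 40.0 q6 -2.165
t 7.9 [ 0.5447 -0.0775  0.2231] [ 1.8000e+02 -1.0000e-02 -1.6204e+02] F [ 0.44 -0.01 -1.44] M [ 0.147 -0.09   0.034] op 0.0241 g 40.0 q6 -2.165
t 7.95 [ 0.5448 -0.0776  0.2232] [-179.99   -0.   -162.04] F [ 0.23 -0.59 -0.63] M [ 0.132 -0.087  0.03 ] op 0.0239 g 40.0 q6 -2.165
t 8.0 [ 0.5448 -0.0776  0.2232] [-179.99    0.   -162.04] F [ 0.62  0.03 -0.77] M [ 0.11  -0.141 -0.02 ] op 0.0239 g 40.0 q6 -2.165
```

Call:
move_arm:
  motion:
    - [0,0,0.015,0,0,0]
    - [0,0,0.025,0,0,0]
    - [0,0,0.025,0,0,0]

```text
time: 8.38
tool_pos: [0.5447, -0.0776, 0.2206]
tool_rot: [3.142, -0.0, -2.828]
contact_force: [-0.5, -0.4, -1.4]
opening: 0.0237
grip_force: 40.0
```

Call:
move_arm:
  motion:
    - [0,0,0.01,0,0,0]
    - [0,0,0.02,0,0,0]
    - [0,0,0.02,0,0,0]

```text
time: 8.75
tool_pos: [0.5447, -0.0776, 0.2186]
tool_rot: [3.142, -0.0, -2.828]
contact_force: [0.0, -0.4, -1.3]
opening: 0.0237
grip_force: 40.0
```

```bash
cat >> h.py <<'E'
def avg(n=8):
    L=[robot.observe()]
    for i in range(n-1): robot.read_camera('side');L.append(robot.observe())
    f=np.array([np.r_[o['contact_force'],o['torque']] for o in L]);o=L[-1]
    print('t',round(o['time'],2),o['tool_pos'].round(4),'yaw',np.degrees(o['tool_rot'][2]).round(2),'F',f[:,:3].mean(0).round(2),'M',f[:,3:].mean(0).round(4),'sd',f[:,5].std().round(4),'q6',o['qpos'][5].round(3),'e6',np.mean([k['joint_efforts'][5] for k in L]).round(4))
E
python3 -c "
from h import *
avg(8)"
```

```text
t 9.1 [ 0.5448 -0.0776  0.2188] yaw -162.04 F [ 0.34  0.13 -1.32] M [ 0.1326 -0.1261 -0.0038] sd 0.0286 q6 -2.165 e6 -0.0005
```

Call:
move_arm:
  motion:
    - [0,-0.0008,0,0,0,0.016]
    - [0,-0.0016,0,0,0,0.032]
    - [0.0001,-0.0024,0,0,0,0.048]
    - [0.0002,-0.0032,0.002,0,0,0.064]
    - [0.0004,-0.004,0.003,0,0,0.08]
    - [0.0006,-0.0048,0.004,0,0,0.0955]

```text
time: 9.85
tool_pos: [0.545, -0.0784, 0.2185]
tool_rot: [-3.141, 0.0, -3.13]
contact_force: [-0.5, -0.9, -0.3]
opening: 0.0238
grip_force: 40.0
```

```bash
python3 -c "
from h import *
avg(8)"
```

```text
t 10.2 [ 0.545  -0.0783  0.2184] yaw -179.2 F [-0.23 -1.42 -0.28] M [-0.2058 -0.1116  0.0684] sd 0.033 q6 -1.866 e6 0.0593
```

Call:
move_arm:
  motion:
    - [0,-0.002,0.002,0,0,0.016]
    - [0,-0.004,0.004,0,0,0.032]
    - [0,-0.004,0.004,0,0,0.032]

```text
time: 10.58
tool_pos: [0.5449, -0.0784, 0.218]
tool_rot: [3.142, 0.0, 3.055]
contact_force: [-1.1, -0.4, 0.5]
opening: 0.0239
grip_force: 40.0
```

```bash
python3 -c "
from h import *
avg(3);avg(3)"
```

```text
t 10.68 [ 0.5449 -0.0784  0.218 ] yaw 175.08 F [-0.57 -0.46  0.55] M [-0.0328 -0.1125  0.0816] sd 0.0231 q6 -1.767 e6 0.1915
t 10.78 [ 0.5449 -0.0784  0.218 ] yaw 175.06 F [-0.21 -0.56  0.66] M [-0.0143 -0.1189  0.0624] sd 0.0406 q6 -1.767 e6 0.062
```

Call:
move_arm:
  motion:
    - [0,-0.001,0.002,0,0,0.016]
    - [0,-0.0025,0.004,0,0,0.032]
    - [0,-0.0025,0.004,0,0,0.032]
    - [0,-0.0025,0.004,0,0,0.032]
    - [0,-0.0025,0.004,0,0,0.032]

```text
time: 11.4
tool_pos: [0.5449, -0.0785, 0.2176]
tool_rot: [3.141, 0.0, 2.955]
contact_force: [1.2, 0.3, 0.4]
opening: 0.0237
grip_force: 40.0
```

```bash
python3 -c "
from h import *
avg(3);avg(4)"
```

```text
t 11.5 [ 0.5449 -0.0785  0.2175] yaw 169.27 F [0.67 0.99 1.07] M [ 0.4238 -0.2095  0.073 ] sd 0.0631 q6 -1.666 e6 0.0496
t 11.65 [ 0.5449 -0.0785  0.2175] yaw 169.26 F [0.18 1.79 1.35] M [ 0.4924 -0.2031  0.0721] sd 0.0433 q6 -1.666 e6 0.054
```

Call:
move_arm:
  motion:
    - [0,0.001,0.002,0,0,0.016]
    - [0,0.001,0.004,0,0,0.032]
    - [0,0.001,0.004,0,0,0.032]
    - [0,0.001,0.004,0,0,0.032]
    - [0,0.001,0.004,0,0,0.032]

```text
time: 12.28
tool_pos: [0.5449, -0.0785, 0.2171]
tool_rot: [3.141, 0.0, 2.854]
contact_force: [0.4, 2.7, 1.5]
opening: 0.0239
grip_force: 40.0
```

```bash
python3 -c "
from h import *
avg(3);avg(4)"
```

```text
t 12.38 [ 0.5449 -0.0785  0.2171] yaw 163.51 F [1.11 2.53 1.35] M [ 0.6186 -0.2586  0.0787] sd 0.0264 q6 -1.565 e6 0.0494
t 12.53 [ 0.5449 -0.0785  0.2171] yaw 163.5 F [0.86 2.27 1.6 ] M [ 0.6446 -0.2612  0.0558] sd 0.016 q6 -1.565 e6 0.053
```

Call:
move_arm:
  motion:
    - [0,0.003,0.002,0,0,0.016]
    - [0,0.004,0.004,0,0,0.032]
    - [0,0.004,0.004,0,0,0.032]
    - [0,0.004,0.004,0,0,0.032]
    - [0,0.004,0.004,0,0,0.032]

```text
time: 13.15
tool_pos: [0.545, -0.0784, 0.2167]
tool_rot: [-3.141, 0.0, 2.753]
contact_force: [1.0, 0.7, 1.6]
opening: 0.0237
grip_force: 40.0
```

```bash
python3 -c "
from h import *
avg(3);avg(5)"
```

```text
t 13.25 [ 0.545  -0.0784  0.2167] yaw 157.75 F [0.53 0.74 1.51] M [ 0.3001 -0.1736  0.0785] sd 0.0491 q6 -1.464 e6 0.0497
t 13.45 [ 0.545  -0.0783  0.2167] yaw 157.73 F [0.04 0.75 1.53] M [ 0.2399 -0.136   0.0585] sd 0.0501 q6 -1.464 e6 0.0537
```

Call:
move_arm:
  motion:
    - [0,0.001,0.002,0,0,0.016]
    - [0,0.001,0.004,0,0,0.032]
    - [0,0.001,0.004,0,0,0.032]
    - [0,0.001,0.004,0,0,0.032]

```text
time: 13.95
tool_pos: [0.545, -0.0783, 0.2163]
tool_rot: [-3.141, 0.0, 2.653]
contact_force: [-0.6, 0.6, 1.6]
opening: 0.0241
grip_force: 40.0
```

```bash
python3 -c "
from h import *
avg(3);avg(5)"
```

```text
t 14.05 [ 0.545  -0.0783  0.2163] yaw 152.0 F [-0.29  0.18  1.38] M [ 0.0459 -0.05    0.0648] sd 0.0176 q6 -1.364 e6 0.0525
t 14.25 [ 0.545  -0.0782  0.2163] yaw 151.98 F [-0.47 -0.27  1.7 ] M [-0.0076 -0.0216  0.0577] sd 0.0157 q6 -1.363 e6 0.0498
```

Call:
move_arm:
  motion:
    - [0,0,0.002,0,0,0.016]
    - [0,-0.001,0.004,0,0,0.032]
    - [0,-0.001,0.004,0,0,0.032]
    - [0,-0.001,0.004,0,0,0.032]

```text
time: 14.75
tool_pos: [0.545, -0.0783, 0.2159]
tool_rot: [-3.141, 0.0, 2.553]
contact_force: [-0.7, 0.3, 1.4]
opening: 0.024
grip_force: 40.0
```

```bash
python3 -c "
from h import *
avg(3);avg(5)"
```

```text
t 14.85 [ 0.545  -0.0783  0.2159] yaw 146.25 F [-0.58 -0.28  1.86] M [-0.0145 -0.034   0.0689] sd 0.0332 q6 -1.263 e6 0.0518
t 15.05 [ 0.545  -0.0782  0.2159] yaw 146.22 F [-0.38 -0.32  1.57] M [-0.0004 -0.0494  0.0633] sd 0.0317 q6 -1.263 e6 0.0493
```

Call:
move_arm:
  motion:
    - [0,0,0.002,0,0,0.016]
    - [0,-0.002,0.004,0,0,0.032]
    - [0,-0.002,0.004,0,0,0.032]
    - [0,-0.002,0.004,0,0,0.032]

```text
time: 15.55
tool_pos: [0.5449, -0.0783, 0.2155]
tool_rot: [3.141, 0.0, 2.452]
contact_force: [0.4, -0.0, 2.0]
opening: 0.0241
grip_force: 40.0
```

```bash
python3 -c "
from h import *
avg(3);avg(5)"
```

```text
t 15.65 [ 0.5449 -0.0783  0.2155] yaw 140.49 F [0.09 0.38 1.66] M [ 0.1814 -0.1604  0.0423] sd 0.0314 q6 -1.163 e6 0.0552
t 15.85 [ 0.5449 -0.0783  0.2155] yaw 140.46 F [0.11 0.74 1.27] M [ 0.2126 -0.2074  0.0492] sd 0.0309 q6 -1.163 e6 0.0526
```

Call:
move_arm:
  motion:
    - [0,0,0.002,0,0,0.016]
    - [0,0,0.004,0,0,0.032]
    - [0,0,0.004,0,0,0.032]
    - [0,0,0.004,0,0,0.032]

```text
time: 16.35
tool_pos: [0.545, -0.0783, 0.2152]
tool_rot: [3.141, 0.0, 2.352]
contact_force: [-0.1, 1.6, 2.7]
opening: 0.024
grip_force: 40.0
```

```bash
python3 -c "
from h import *
avg(3);avg(5)"
```

```text
t 16.45 [ 0.545  -0.0783  0.2152] yaw 134.73 F [0.1  1.14 2.68] M [ 0.3362 -0.1961  0.0722] sd 0.0083 q6 -1.063 e6 0.0798
t 16.65 [ 0.545  -0.0783  0.2152] yaw 134.71 F [0.34 1.3  2.77] M [ 0.3573 -0.2174  0.0771] sd 0.0282 q6 -1.062 e6 0.0774
```

Call:
move_arm:
  motion:
    - [0,0.001,0.001,0,0,0.01]
    - [0,0.001,0.002,0,0,0.02]
    - [0,0.001,0.002,0,0,0.02]
    - [0,0.001,0.002,0,0,0.02]

```text
time: 17.15
tool_pos: [0.545, -0.0783, 0.215]
tool_rot: [3.142, 0.0, 2.288]
contact_force: [-0.0, 1.5, 3.2]
opening: 0.024
grip_force: 40.0
```

```bash
python3 -c "
from h import *
avg(3);avg(6)"
```

```text
t 17.25 [ 0.545  -0.0783  0.215 ] yaw 131.1 F [0.07 1.3  3.63] M [ 0.3426 -0.1653  0.1116] sd 0.0225 q6 -0.999 e6 0.1101
t 17.5 [ 0.545  -0.0783  0.215 ] yaw 131.09 F [0.01 1.45 4.22] M [ 0.3696 -0.1585  0.1165] sd 0.0335 q6 -0.999 e6 0.103
```

```bash
python3 -c "
from h import *
avg(16)"
```

```text
t 18.25 [ 0.545  -0.0783  0.215 ] yaw 131.09 F [0.32 1.3  4.45] M [ 0.3354 -0.2221  0.099 ] sd 0.0327 q6 -0.999 e6 0.1012
```

Call:
move_arm:
  motion:
    - [0,0.0005,0,0,0,0.006]
    - [0,0.001,0,0,0,0.013]
    - [0,0.001,0,0,0,0.013]
    - [0,0.001,0,0,0,0.013]

```text
time: 18.75
tool_pos: [0.545, -0.0783, 0.2149]
tool_rot: [-3.141, 0.0, 2.247]
contact_force: [0.2, 0.9, 3.9]
opening: 0.0239
grip_force: 40.0
```

```bash
python3 -c "
from h import *
avg(4);avg(14)"
```

```text
t 18.9 [ 0.545  -0.0783  0.2149] yaw 128.75 F [-0.    0.92  4.44] M [ 0.212  -0.2016  0.1463] sd 0.0268 q6 -0.958 e6 0.1216
t 19.55 [ 0.545  -0.0783  0.2149] yaw 128.75 F [0.32 0.89 3.8 ] M [ 0.1798 -0.2025  0.1246] sd 0.0278 q6 -0.958 e6 0.1189
```

Call:
move_arm:
  motion:
    - [0,0,0,0,0,-0.02]
    - [0,0,0,0,0,-0.04]
    - [0,0,0,0,0,-0.06]
    - [0,0,0,0,0,-0.064]
    - [0,0,0,0,0,-0.064]

```text
time: 20.18
tool_pos: [0.5447, -0.0782, 0.2144]
tool_rot: [-3.141, -0.001, 2.447]
contact_force: [-0.3, -0.6, -0.9]
opening: 0.0236
grip_force: 40.0
```

```bash
python3 -c "
from h import *
avg(6)"
```

```text
t 20.43 [ 0.545  -0.0783  0.2149] yaw 140.25 F [-0.33  0.27 -1.29] M [ 0.058  -0.1468  0.0106] sd 0.0336 q6 -1.159 e6 -0.012
```

Torque on the driver is released and it is free in the slot. Next: lift straight out.

Call:
move_arm:
  motion:
    - [0,0,-0.04,0,0,0]
    - [0,0,-0.08,0,0,0]
    - [0,0,-0.14,0,0,0]
    - [0,0,-0.3,0,0,0]
    - [0,0,-0.4,0,0,0]
    - [0,0,-0.4,0,0,0]

```text
time: 21.18
tool_pos: [0.5454, -0.0784, 0.2558]
tool_rot: [3.141, 0.002, 2.448]
contact_force: [0.1, 0.5, -1.0]
opening: 0.0237
grip_force: 40.0
```

```bash
python3 -c "
from h import *
st();to(.5579,-.2624,.253,168)
s=cam('side');c=cam('top')
cv2.imwrite('pics/g4.png',np.hstack([cv2.resize(s['image'][140:260,250:370,::-1],(400,400),interpolation=2),cv2.resize(c['image'][190:290,290:390,::-1],(400,400),interpolation=2)]))"
```

```text
t 21.18 [ 0.5454 -0.0784  0.2558] [1.7996e+02 1.1000e-01 1.4027e+02] F [ 0.06  0.54 -0.99] M [ 0.049 -0.121  0.033] op 0.0237 g 40.0 q6 -1.159
row [-1.2723, -1.3355, 0.0296, 0.0001, 0.0006, -0.1541]
```

View pics/g4.png

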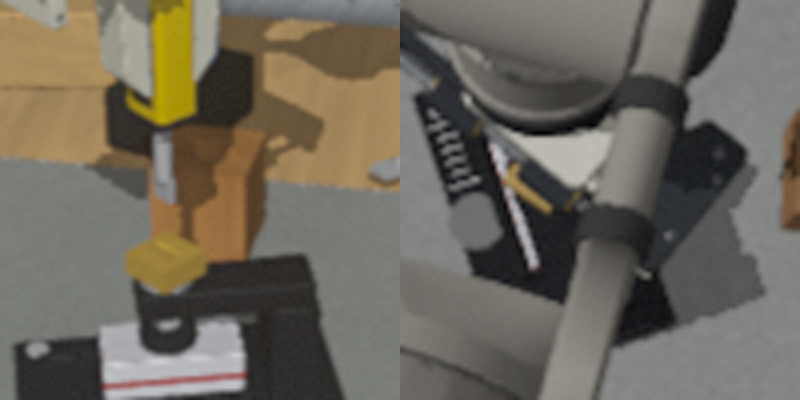

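The side half shows the driver clear above the turned head, with the foot down on the block, which is still in place. Now back to the stand.

Call:
move_arm:
  motion:
    - [-0.3,-0.32,0.03,0,0,0]
    - [-0.64,-0.67,0.03,0,0,0]

```text
time: 21.52
tool_pos: [0.5512, -0.1709, 0.2512]
tool_rot: [-3.141, -0.001, 2.45]
contact_force: [1.6, 0.5, -0.9]
opening: 0.0239
grip_force: 40.0
```

Call:
move_arm:
  motion:
    - [-0.3,-0.32,0,0,0,-0.05]
    - [-0.635,-0.665,0,0,0,-0.1]
    - [-0.635,-0.665,0,0,0,-0.154]
    - [-0.635,-0.665,0,0,0,-0.154]
    - [-0.635,-0.665,0,0,0,-0.154]

```text
time: 22.15
tool_pos: [0.5577, -0.2618, 0.2516]
tool_rot: [3.141, -0.001, 2.929]
contact_force: [-0.4, -0.6, -0.9]
opening: 0.0235
grip_force: 40.0
```

```bash
python3 -c "
from h import *
robot.read_camera('side');s=cam('side');st();to(.5579,-.2624,.18,168)
cv2.imwrite('pics/g5.png',cv2.resize(s['image'][120:240,250:370,::-1],(500,500),interpolation=2))"
```

```text
t 22.25 [ 0.5578 -0.2617  0.252 ] [-180.      0.    167.93] F [ 0.06  0.45 -1.42] M [ 0.084 -0.184  0.026] op 0.0235 g 40.0 q6 -1.923
row [-0.0019, -0.0064, 0.7198, -0.0, 0.0, -0.0004]
```

View pics/g5.png

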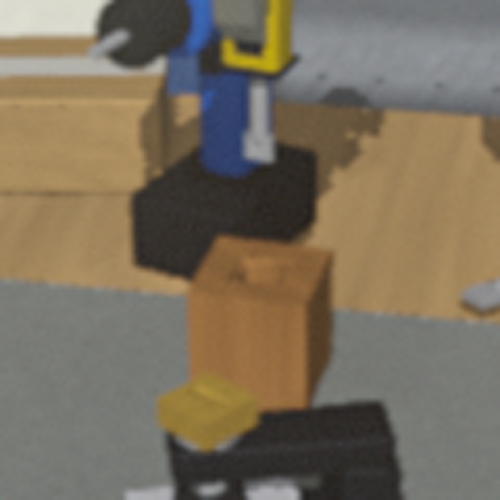

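The blade, near crop (260,150), hangs over the stand's hole at (265,265). Next: lower it.

Call:
move_arm:
  motion:
    - [-0.002,-0.006,0.3,0,0,0]
    - [-0.002,-0.006,0.6,0,0,0]
    - [-0.002,-0.006,0.75,0,0,0]
    - [-0.002,-0.006,0.9,0,0,0]
    - [-0.002,-0.006,1.0,0,0,0]
    - [-0.002,-0.006,1.0,0,0,0]
    - [-0.002,-0.006,1.0,0,0,0]

```text
time: 23.12
tool_pos: [0.5582, -0.2633, 0.1527]
tool_rot: [-3.141, 0.001, 2.932]
contact_force: [-0.1, -0.7, -1.3]
opening: 0.024
grip_force: 40.0
```

```bash
python3 -c "
from h import *
avg(4);to(.5579,-.2624,.1372,168)"
```

```text
t 23.27 [ 0.5581 -0.2632  0.1526] yaw 167.99 F [ 0.01 -0.12 -1.08] M [ 0.088 -0.139 -0.039] sd 0.0119 q6 -1.926 e6 0.0005
row [0.0041, 0.0079, 0.1541, -0.0002, 0.0004, -0.0001]
```

Call:
move_arm:
  motion:
    - [0,0.006,0.06,0,0,0]
    - [0,0.006,0.1,0,0,0]
    - [0,0.006,0.13,0,0,0]
    - [0,0.006,0.145,0,0,0]
    - [0,0.006,0.145,0,0,0]

```text
time: 23.9
tool_pos: [0.558, -0.2625, 0.1374]
tool_rot: [-3.141, 0.0, 2.932]
contact_force: [0.2, 0.0, -0.4]
opening: 0.0237
grip_force: 40.0
```

```bash
python3 -c "
from h import *
avg(4)"
```

```text
t 24.05 [ 0.558  -0.2625  0.1375] yaw 167.99 F [-0.32  0.08 -1.2 ] M [ 0.0473 -0.1525 -0.006 ] sd 0.0308 q6 -1.925 e6 -0.0005
```

Call:
move_arm:
  motion:
    - [0,0,0.004,0,0,0]
    - [0,0,0.008,0,0,0]
    - [0,0,0.008,0,0,0]
    - [0,0,0.008,0,0,0]

```text
time: 24.55
tool_pos: [0.5581, -0.2625, 0.1372]
tool_rot: [-3.141, 0.001, 2.932]
contact_force: [-1.6, 1.7, 6.0]
opening: 0.0241
grip_force: 40.0
```

```bash
python3 -c "
from h import *
avg(4)"
```

```text
t 24.7 [ 0.558  -0.2626  0.1372] yaw 167.99 F [-1.77  1.01  5.79] M [ 0.2774  0.2098 -0.0337] sd 0.0095 q6 -1.925 e6 -0.0018
```

Seated: the collar carries about 6 N. Next: open and retreat upward.

Call:
move_arm:
  motion:
    - [0,0,-0.004,0,0,0]
    - [0,0,-0.004,0,0,0]
    - [0,0,-0.004,0,0,0]
    - [0,0,-0.004,0,0,0]
    - [0,0,-0.004,0,0,0]
    - [0,0,-0.004,0,0,0]
    - [0,0,-0.004,0,0,0]
  fingers: 1

```text
time: 25.58
tool_pos: [0.558, -0.2625, 0.137]
tool_rot: [-3.142, 0.0, 2.932]
contact_force: [0.5, 0.1, -0.2]
opening: 0.0886
grip_force: 0.0
```

Call:
move_arm:
  motion:
    - [0,0,-0.15,0,0,0]
    - [0,0,-0.5,0,0,0]
    - [0,0,-1,0,0,0]
    - [0,0,-1,0,0,0]
    - [0,0,-1,0,0,0]

```text
time: 26.2
tool_pos: [0.5578, -0.2624, 0.2374]
tool_rot: [-3.141, 0.0, 2.932]
contact_force: [-0.4, -1.2, -0.4]
opening: 0.0917
grip_force: 0.0
```

```bash
python3 -c "
from h import *
st();s=cam('side')
cv2.imwrite('pics/g6.png',cv2.resize(s['image'][100:280,190:370,::-1],(560,560),interpolation=2))"
```

```text
t 26.2 [ 0.5578 -0.2624  0.2374] [-1.7999e+02  3.0000e-02  1.6799e+02] F [-0.41 -1.15 -0.36] M [ 0.135 -0.086 -0.019] op 0.0917 g 0.0 q6 -1.925
```

View pics/g6.png

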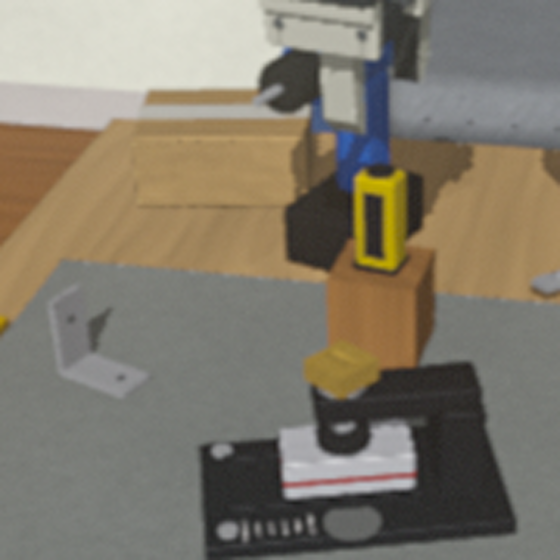

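The driver is upright in its stand at (380,220), and the foot rests on the block at (345,450). The gripper is open and clear of everything, so I'm handing in.

```bash
python3 -c "
from cell import robot
print(robot.hand_in())"
```

```text
the job is handed in; nothing more can be done
None
```

I turned the stop screw clockwise until the foot nips the block at an estimated 9–11 N, judged from the torque held on the driver. The driver is back upright in its stand, and I handed the job in at about 26 s.

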